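# Set the clay pots in their saucers on the propagation bench

## Robot

A 7-joint arm with a two-finger parallel gripper is mounted at the origin on the work surface. World frame = base frame: x ahead of the robot, y to its left, z up, the work surface at z = 0. Lengths are in m, angles in degrees, forces in N, time in s.
With the tool pointing down it reaches from about 0.35 to 0.9 m from the base axis. Payload 7.2 kg.
Tool frame: the origin (TCP) lies midway between the tips of the shut fingers; the grasp point (between the pads) lies 19 mm behind it (arm.pinch_z is the z of the grasp point in the tool frame, in m); z points along the fingers, y is the line along which they close (so a half turn about z gives the same grasp; the last joint's range is limited). The gripper opens to 88 mm and grips with 3 to 60 N. Pads are 20 mm wide; open, the fingers measure 115 mm over their backs; the gripper's body (75 mm by 178 mm) begins 61 mm behind the grasp point.
Start: joints at [64.446, 23.554, -0.728, 91.456, 0.321, 64.991, -4.71], TCP at [0.231, -0.581, 0.223] pointing down, gripper open.
Joint ranges: [-169.25, 169.25], [-16.82, 113.86], [-84.01, 82.57], [7.8, 145.47], [-59.2, 239.2], [7.22, 106.19], [-163.78, 163.78]. Speed limits (degrees/s): [136.94, 136.94, 172.46, 172.46, 180, 180, 180].

## Interface

Orientations are given as [roll, pitch, yaw] about the fixed x, y, z axes, in that order (R = Rz(yaw) Ry(pitch) Rx(roll)).
In Python, from workcell import arm gives the robot as it stands.
- The arm moves only by the tool apply_moves, never from a script. Its argument "rows" is a list of rows, each a list of 3 entries, a list of its own where there are three numbers: the opening, from -1 (shut) to 1 (fully open), then the shift along the tool's x, y, z in mm, then the turn, a rotation vector about the tool's x, y, z in degrees. A call has 1 to 12 rows; each row is the pose to reach, as a shift and turn from the pose commanded when the call began, along the tool's axes at that moment; what a row does not reach only later rows make up. A row lasts 1/10 s, in which the tool goes at most 50 mm and 8.59 degrees, less where a joint would pass 70% of its speed; a pose out of reach is approached as far as the arm can. A call with a gripper value outside its range is refused whole. The fingers move at their own pace and stop on an object; the grip force is fixed at half the most. Time passes only in rows, so rows that repeat a pose let the fingers close. It gives the time, the measured TCP pose, the force, the opening and the grip force at its end, in the units of the state.
- arm.state(): the state, without advancing time (a new reading comes with each control period).
- arm.capture(name): name is "scene" or "top" or "wrist"; returns a dict with "img" (420x560x3 uint8, red, green, blue), "fx", "fy", "cx", "cy" (pixels), "rvec" (rotation vector, rad) and "tvec" (3), from world to camera coordinates, as OpenCV has them. Camera axes: x right, y down, z forward; pixel columns grow to the right and rows downward; lengths in m; the calibration is good to about 2 mm. A picture is of the moment at which its call begins. There is no depth.
- arm.finish_job(): hands the job in; it is judged then, once.
The state is a dict: "time_s": time; "qpos": joint angles; "joint_velocities": joint speeds; "joint_efforts": joint torques, N m; "ee_pos": TCP position; "eef_rot": TCP orientation; "wrist_force": force on the tool from outside, world axes, zero at the start; "wrist_torque": the same for the moment, N m; "opening": opening from 0.0 (shut) to 1.0 (fully open); "grasp_force": force on a finger pad.
Only numpy, scipy, OpenCV 4.12 (cv2) and the standard library are available. Lean on these libraries where they do the work, as an engineer would, in place of code of your own. Each camera call takes 0.05 s, during which the arm holds its last target. There are 200 camera calls.

## Task

Get the four clay pots ready for sowing: carry each one to the saucer of its own shape and size, so that it stands upright and flat inside the saucer's lip, well centred. Set the pots down gently, do not drop them, and leave the black plastic pot and the seed jar standing where they are.

Things in the scene. Friction and masses are not known exactly. Their poses are not given: they have to be found in the camera images.
- large_round_pot_mid (a point): Large round clay flower pot (terracotta), empty: 66 mm high, 68 mm across the 17 mm high collar at its rim, body tapering below that from 62 mm to 54 mm at the foot; walls 5 mm. Loose, open at the top, upright at the start, floor 6 mm, weighing 50 to 240 g. The point lies on its axis, half-way up (33 mm above its underside); z up.
- small_round_pot_mid (a point): Small round clay flower pot (terracotta), empty: 56 mm high, 43 mm across the 17 mm high collar at its rim, body tapering below that from 39 mm to 34 mm at the foot; walls 5 mm. Loose, open at the top, upright at the start, floor 6 mm, weighing 50 to 240 g. The point lies on its axis, half-way up (28 mm above its underside); z up.
- large_square_pot_mid (a point): Large square clay pot (terracotta), empty: 60 x 60 mm with straight upright sides, 64 mm high, walls 5 mm. Loose, open at the top, upright at the start, floor 6 mm, weighing 50 to 240 g. The point lies on its axis, half-way up (32 mm above its underside); z up, x and y square to its sides.
- small_square_pot_mid (a point): Small square clay pot (terracotta), empty: 40 x 40 mm with straight upright sides, 54 mm high, walls 5 mm. Loose, open at the top, upright at the start, floor 6 mm, weighing 50 to 240 g. The point lies on its axis, half-way up (27 mm above its underside); z up, x and y square to its sides.
- large_round_saucer: Large round clay saucer lying on the bench, fixed: 82 mm across, 74 mm inside its lip; floor 4 mm thick, lip 9 mm high above the bench. Origin: centre of its underside, on the bench.
- small_round_saucer: Small round clay saucer lying on the bench, fixed: 58 mm across, 50 mm inside its lip; floor 4 mm thick, lip 9 mm high above the bench. Origin: centre of its underside, on the bench.
- large_square_saucer: Large square clay saucer lying on the bench, fixed: 86 x 86 mm, 78 x 78 mm inside its lip; floor 4 mm thick, lip 9 mm high above the bench. Origin: centre of its underside; x and y square to its sides.
- small_square_saucer: Small square clay saucer lying on the bench, fixed: 64 x 64 mm, 56 x 56 mm inside its lip; floor 4 mm thick, lip 9 mm high above the bench. Origin: centre of its underside; x and y square to its sides.
- black_pot_mid (a point): Round black plastic pot, 50 mm high, 52 mm across the rim, loose; not part of the job. The point lies on its axis, half-way up. A low flat bundle of wooden plant labels (90 x 41 mm, 13 mm high, not listed) also lies among the things.
- seed_jar_mid (a point): Small glass seed jar with a metal lid, 42 mm across, 60 mm high, loose; not part of the job. The point lies on its axis, half-way up.
Not all that is in view belongs to the job. Leave any green look-alike of the part that bears small_square_pot_mid alone. What is shaped like the part that bears large_square_pot_mid but blue or yellow is not meant.

How it is judged:
By the outcome, as a careful person would: the job done as asked, in the order asked, and still so for the second after the job is handed in, with the robot touching nothing.
It also fails if it takes over 112 s, if anything falls off the work surface, if the arm or the gripper's body presses on something with over 40 N, if the wrist force passes 120 N, or if a joint passes its speed limit or range.

## Working session

There is one attempt and no reset: what is moved stays moved. The work goes in short steps, Python scripts to look and compute and a tool call to move; the robot and the scene stay as the last step left them, time stands still between calls to the robot, and variables do not carry over. Pictures are saved under pics/ and viewed, at most 15 in all, crops included, and the job is handed in when it is done.

Besides the shell and the picture viewer there is one more tool, called after "Call:" by a JSON object that holds its "api" and its "payload", one argument or row to a line. apply_moves: Moves the arm, as the interface text tells. Its arguments: {"type":"object","properties":{"rows":{"type":"array","items":{"type":"array"}}},"required":["rows"]}

```bash
mkdir -p pics; ls
python3 - <<'E'
from workcell import arm
import cv2
for n in("scene","top"):
    c=arm.capture(n); cv2.imwrite(f"pics/{n}0.png",c["img"][:,:,::-1]); print(n,c["fx"],c["cx"],c["cy"],c["rvec"],c["tvec"])
print(arm.state(),arm.pinch_z)
E
```

```text
pics
scene 521.1262412805219 266.56017931243133 204.73146239699628 [ 2.34281527  0.90672416 -0.32808698] [-0.38137131 -0.23566503  1.70284566]
top 513.8613396488364 277.838170459723 206.29706178692652 [ 2.1341627  -2.13208009  0.20652545] [-0.01591     0.52461481  1.30379209]
{'time_s': 0.1, 'qpos': array([64.44672978, 23.59401565, -0.72810105, 91.49913324,  0.32091201,
       64.9893628 , -4.70953077]), 'joint_velocities': array([ 0.0745894 , -0.12301919,  0.00237179, -0.05206286, -0.00541586,
       -0.02598928, -0.08571517]), 'joint_efforts': array([ 2.93902049e-03, -5.89095140e+01,  6.43896405e-01, -2.91709507e+01,
       -5.38031815e-02,  1.45353796e-02,  2.42891139e-05]), 'ee_pos': array([ 0.23033719, -0.58052356,  0.22190947]), 'eef_rot': array([-1.79919739e+02,  5.81989814e-03,  2.16470717e+01]), 'wrist_force': array([-0.17130445, -0.31496469, -0.15876174]), 'wrist_torque': array([ 0.01981034, -0.02740019, -0.00159386]), 'grasp_force': 0.0, 'opening': 0.9997561242013483} -0.0187
```

View pics/top0.png

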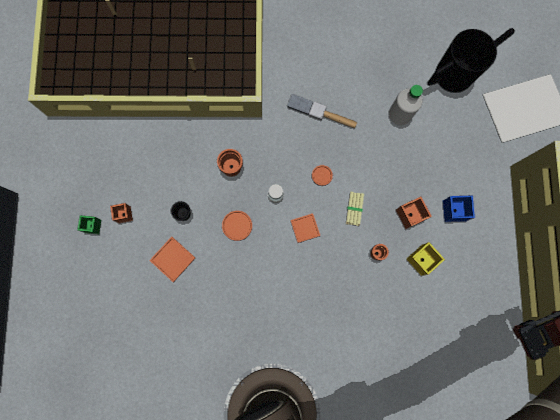

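View pics/scene0.png

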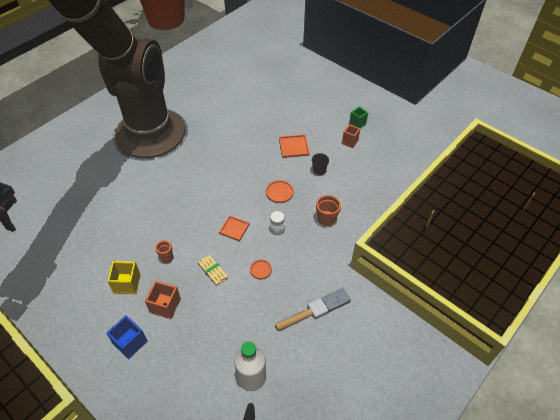

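Top view: the candidates for the four pots are large round (230,162), small round (379,253), and small square at (120,212) terracotta vs (88,225) green. Large square could be (414,212) terracotta, (460,208) blue or (427,258) yellow; only the terracotta ones fit. The saucers are at (237,226) large round, (321,175) small round, (173,259) large square and (305,228) small square. I'll measure next and confirm with one crop.

```bash
cat > h.py <<'E'
import numpy as np, cv2
from workcell import arm
from scipy.spatial.transform import Rotation as Ro
def cast(c,uv,z):
    R=cv2.Rodrigues(np.array(c["rvec"],float))[0]; t=np.array(c["tvec"],float).ravel()
    uv=np.atleast_2d(uv).astype(float)
    d=np.c_[(uv[:,0]-c["cx"])/c["fx"],(uv[:,1]-c["cy"])/c["fy"],np.ones(len(uv))]@R
    o=-R.T@t
    return o+d*((z-o[2])/d[:,2])[:,None]
def blobs(c,amin=60):
    h=cv2.cvtColor(c["img"],cv2.COLOR_RGB2HSV)
    m=((h[...,0]<14)|(h[...,0]>174))&(h[...,1]>110)&(h[...,2]>45)
    m=cv2.morphologyEx(m.astype(np.uint8),cv2.MORPH_CLOSE,np.ones((3,3)))
    cs=cv2.findContours(m,cv2.RETR_EXTERNAL,cv2.CHAIN_APPROX_NONE)[0]
    return [k[:,0] for k in cs if cv2.contourArea(k)>amin]
def rect(P):
    (x,y),(w,h),a=cv2.minAreaRect((P[:,:2]*1000).astype(np.float32)); return np.round([x,y,w,h,a],1)
def tool(p):  # world xy(mm) target -> tool-frame shift
    s=arm.state(); R=Ro.from_euler("xyz",s["eef_rot"],degrees=True)
    return R.inv().apply(np.array(p)-s["ee_pos"]*1000).round(1)
E
python3 - <<'E'
from h import *
c=arm.capture("top")
R=cv2.Rodrigues(c["rvec"])[0];print("cam",-R.T@c["tvec"])
for k in blobs(c):
    u=k.mean(0); print(u.round(),"z9",rect(cast(c,k,.009)),"z30",cast(c,k,.03).mean(0).round(3)[:2],"z60",rect(cast(c,k,.06)))
im=c["img"][:,:,::-1]
a=cv2.resize(im[180:290,360:490],None,fx=4,fy=4);b=cv2.resize(im[180:290,70:140],None,fx=4,fy=4)
cv2.imwrite("pics/crop.png",np.hstack([a,b]))
w=arm.capture("wrist");cv2.imwrite("pics/w0.png",w["img"][:,:,::-1]);R=cv2.Rodrigues(w["rvec"])[0];print("wcam",-R.T@w["tvec"],R[2])
E
```

```text
cam [0.28278916 0.00217527 1.37672554]
[379. 252.] z9 [ 409.6 -287.4   40.2   40.6   88.1] z30 [ 0.407 -0.282] z60 [ 404.8 -276.6   38.7   39.1   88.1]
[172. 259.] z9 [389.8 264.4  85.8  85.2  48.5] z30 [0.388 0.26 ] z60 [385.8 254.6  82.6  82.   48.5]
[305. 228.] z9 [473.5 -88.6  63.2  63.2  17.6] z30 [ 0.47  -0.087] z60 [466.4 -85.2  60.8  60.9  17.6]
[237. 225.] z9 [4.805e+02 9.510e+01 7.590e+01 7.800e+01 1.000e-01] z30 [0.477 0.094] z60 [4.731e+02 9.160e+01 7.310e+01 7.500e+01 1.000e-01]
[121. 213.] z9 [513.5 405.8  49.3  51.7  10.2] z30 [0.51 0.4 ] z60 [504.9 390.7  47.4  49.8  10.2]
[413. 212.] z9 [ 516.2 -382.5   61.7   79.5   24.4] z30 [ 0.512 -0.377] z60 [ 507.5 -368.2   59.4   76.6   24.4]
[322. 175.] z9 [ 619.2 -135.5   52.1   56.4   88.9] z30 [ 0.614 -0.134] z60 [ 606.6 -130.4   50.2   54.3   88.9]
[230. 162.] z9 [656.1 117.5  69.4  72.7  69.5] z30 [0.65  0.114] z60 [642.1 113.2  66.8  70.   69.5]
wcam [ 0.3040459  -0.55148907  0.38439074] [-0.26642097 -0.10590979 -0.95802035]
```

View pics/crop.png

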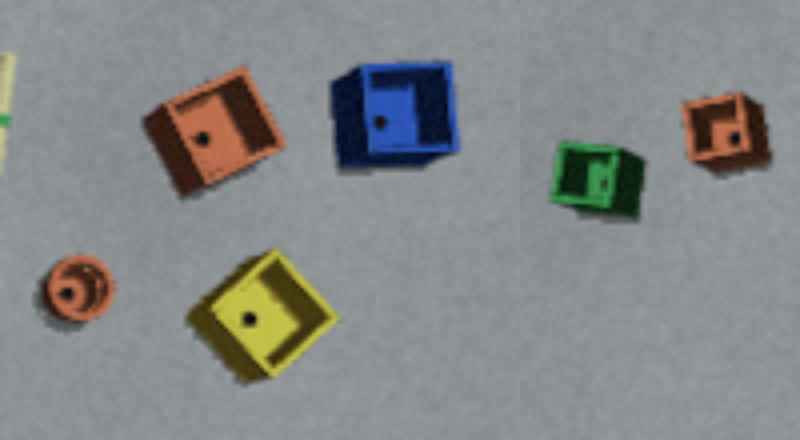

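The crop confirms it: terracotta square at (414,212) is the large one and (120,212) is the small one. Blue, yellow and green are decoys. I'll hover over the large square pot.

Call:
{"api": "apply_moves", "payload": {
  "rows": [
    [1,[336,-86,0],[0,0,0]],
    [1,[336,-86,0],[0,0,0]],
    [1,[336,-86,0],[0,0,0]],
    [1,[336,-86,0],[0,0,0]],
    [1,[336,-86,0],[0,0,0]],
    [1,[336,-86,0],[0,0,0]],
    [1,[336,-86,0],[0,0,0]],
    [1,[336,-86,0],[0,0,0]],
    [1,[336,-86,0],[0,0,0]],
    [1,[336,-86,0],[0,0,0]],
    [1,[336,-86,0],[0,0,0]]
  ]
}}

```text
time_s: 1.3
ee_pos: [0.5096, -0.3787, 0.2227]
eef_rot: [180.0, 0.0, 21.5]
wrist_force: [1.0, 0.4, -0.5]
opening: 0.997
grasp_force: 0.0
```

```bash
cat > look.py <<'E'
import sys; from h import *
n=sys.argv[1]; zs=[float(v) for v in sys.argv[2:]]
w=arm.capture("wrist"); cv2.imwrite(f"pics/{n}.png",w["img"][:,:,::-1]); s=arm.state()
print(s["ee_pos"].round(4),s["eef_rot"].round(2),"t",round(s["time_s"],2),"op",round(s["opening"],3))
for k in blobs(w,400):
    print(k.mean(0).round(),[rect(cast(w,k,z)) for z in zs])
E
python3 look.py w1 .064
```

```text
[ 0.5097 -0.3786  0.2227] [1.7998e+02 3.0000e-02 2.1490e+01] t 1.35 op 0.999
[165. 234.] [array([ 420.7, -283.5,   38.3,   57.6,   72.9])]
[279. 180.] [array([ 516. , -373.8,   65. ,   59.2,   25. ])]
[ 27. 109.] [array([ 492.2, -129.9,   53.5,   55.4,   17.5])]
[99.  6.] [array([ 599.4, -175.8,   12.9,   43.4,   21.6])]
```

View pics/w1.png

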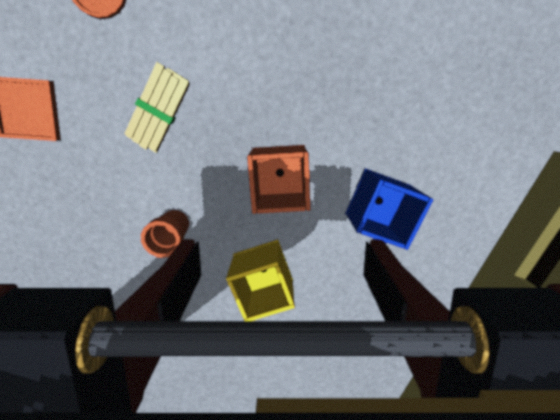

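The large square pot's rim is centred near (279,180). The rect is 59x65, and the extra comes from its visible outer face. That gives (513,-375) at yaw 25. Descend and grasp.

Call:
{"api": "apply_moves", "payload": {
  "rows": [
    [1,[5,-2,40],[0,0,-3.5]],
    [1,[5,-2,90],[0,0,-3.5]],
    [1,[5,-2,140],[0,0,-3.5]],
    [1,[5,-2,175],[0,0,-3.5]],
    [1,[5,-2,195],[0,0,-3.5]],
    [1,[5,-2,195],[0,0,-3.5]],
    [-1,[5,-2,195],[0,0,-3.5]],
    [-1,[5,-2,195],[0,0,-3.5]],
    [-1,[5,-2,195],[0,0,-3.5]],
    [-1,[5,-2,195],[0,0,-3.5]],
    [-1,[5,-2,195],[0,0,-3.5]],
    [-1,[5,-2,195],[0,0,-3.5]]
  ]
}}

```text
time_s: 2.55
ee_pos: [0.5157, -0.3738, 0.029]
eef_rot: [179.9, -0.1, 25.1]
wrist_force: [-1.1, -0.0, 7.8]
opening: 0.682
grasp_force: 30.0
```

Call:
{"api": "apply_moves", "payload": {
  "rows": [
    [-1,[0,0,-30],[0,0,0]],
    [-1,[0,0,-75],[0,0,0]],
    [-1,[0,0,-110],[0,0,0]],
    [-1,[12,-45,-110],[0,0,-3]],
    [-1,[23,-93,-110],[0,0,-6]],
    [-1,[35,-141,-110],[0,0,-9]],
    [-1,[47,-189,-110],[0,0,-12]],
    [-1,[59,-237,-110],[0,0,-15]],
    [-1,[71,-285,-110],[0,0,-18]],
    [-1,[83,-333,-110],[0,0,-20]],
    [-1,[95,-381,-110],[0,0,-22]],
    [-1,[107,-429,-110],[0,0,-23.4]]
  ]
}}

```text
time_s: 3.75
ee_pos: [0.4287, 0.0621, 0.1379]
eef_rot: [180.0, -0.0, 48.6]
wrist_force: [0.9, 1.6, -2.1]
opening: 0.681
grasp_force: 30.0
```

Run:
```python
from h import *
print(arm.state()["ee_pos"],arm.state()["eef_rot"],arm.state()["opening"],tool([390,264,138]))
```

```text
[0.4287466  0.06211817 0.1379427 ] [ 1.79954928e+02 -1.52114175e-02  4.86140554e+01] 0.6811301389779543 [ 125.9 -162.5   -0.2]
```

Call:
{"api": "apply_moves", "payload": {
  "rows": [
    [-1,[30,-38,0],[0,0,0]],
    [-1,[58,-76,0],[0,0,0]],
    [-1,[88,-114,0],[0,0,0]],
    [-1,[112,-146,0],[0,0,0]],
    [-1,[126,-162,0],[0,0,0]],
    [-1,[126,-162,0],[0,0,0]],
    [-1,[126,-162,0],[0,0,0]]
  ]
}}

```text
time_s: 4.45
ee_pos: [0.3912, 0.2619, 0.1375]
eef_rot: [180.0, 0.0, 48.6]
wrist_force: [0.4, -0.8, -2.5]
opening: 0.685
grasp_force: 30.0
```

```bash
python3 look.py w2 .009 .173
```

```text
[0.3915 0.2611 0.1374] [1.7997e+02 6.0000e-02 4.8520e+01] t 4.5 op 0.686
[465. 257.] [array([485.1, 100.2,  71.4,  82.2,  48.6]), array([461.8, 225. ,  31.1,  35.8,  48.6])]
[281. 238.] [array([362.8, 228.5, 178.5, 138.4,  48.6]), array([408.4, 280.9,  77.8,  60.3,  48.6])]
```

View pics/w2.png

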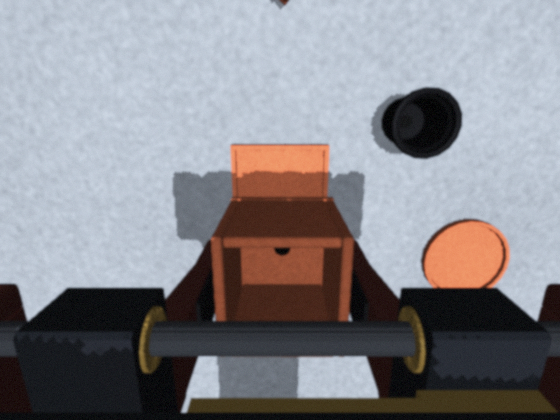

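```bash
cat >> h.py <<'E'
def toolpts(w,uv,z):  # points in tool frame, mm
    s=arm.state(); R=Ro.from_euler("xyz",s["eef_rot"],degrees=True)
    return R.inv().apply((cast(w,uv,z)-s["ee_pos"])*1000).round(1)
E
python3 - <<'E'
from h import *
w=arm.capture("wrist")
print(toolpts(w,[[212,236],[352,236]],.1725),toolpts(w,[[231,145],[328,145]],.009))
E
```

```text
[[ 27.4 -28.9 -35.1]
 [ 27.4  28.8 -35. ]] [[ 45.6 -44.2 128.4]
 [ 45.7  40.1 128.4]]
```

Call:
{"api": "apply_moves", "payload": {
  "rows": [
    [-1,[4.5,-2,40],[0,0,0]],
    [-1,[4.5,-2,75],[0,0,0]],
    [-1,[4.5,-2,92],[0,0,0]],
    [-1,[4.5,-2,98],[0,0,0]],
    [-1,[4.5,-2,101],[0,0,0]],
    [-1,[4.5,-2,102.5],[0,0,0]],
    [-1,[4.5,-2,103.5],[0,0,0]],
    [-1,[4.5,-2,104.5],[0,0,0]],
    [-1,[4.5,-2,104.5],[0,0,0]]
  ]
}}

```text
time_s: 5.45
ee_pos: [0.3933, 0.2669, 0.0336]
eef_rot: [180.0, -0.0, 48.5]
wrist_force: [0.6, 0.3, -2.6]
opening: 0.682
grasp_force: 30.0
```

Call:
{"api": "apply_moves", "payload": {
  "rows": [
    [-1,[0,0,0.5],[0,0,0]],
    [-1,[0,0,1],[0,0,0]],
    [-1,[0,0,1],[0,0,0]]
  ]
}}

```text
time_s: 5.75
ee_pos: [0.3933, 0.267, 0.033]
eef_rot: [180.0, -0.0, 48.5]
wrist_force: [-2.6, -1.1, 8.4]
opening: 0.68
grasp_force: 30.0
```

Contact. Release and rise.

Call:
{"api": "apply_moves", "payload": {
  "rows": [
    [0.5,[0,0,0],[0,0,0]],
    [0.75,[0,0,0],[0,0,0]],
    [0.75,[0,0,0],[0,0,0]],
    [0.75,[0,0,-15],[0,0,0]],
    [0.75,[0,0,-60],[0,0,0]],
    [1,[0,0,-105],[0,0,0]],
    [1,[0,0,-150],[0,0,0]],
    [1,[0,0,-190],[0,0,0]],
    [1,[0,0,-190],[0,0,0]]
  ]
}}

```text
time_s: 6.65
ee_pos: [0.3952, 0.2688, 0.2273]
eef_rot: [179.8, -0.5, 48.5]
wrist_force: [-0.4, 0.5, 0.6]
opening: 1.001
grasp_force: 0.0
```

```bash
python3 look.py w3 .009 .068
python3 - <<'E'
from h import *
print(tool([507,397,223]))
E
```

```text
[0.3943 0.2677 0.2245] [179.88  -0.28  48.52] t 6.7 op 1.0
[426. 233.] [array([481.9,  96.5,  80.8,  80. ,  77.5]), array([476.4, 132.2,  68.3,  67.6,  77.5])]
[281. 182.] [array([389.3, 262.3,  91.4,  85.1,  48.6]), array([398.2, 272.4,  77.3,  71.9,  48.6])]
[541. 138.] [array([637.6, 105.2,  73.5,  53.3,  61.7]), array([608. , 139.6,  62.1,  45. ,  61.7])]
[280.  11.] [array([503.9, 393.8,  34.1,  55.8,  48.6]), array([495. , 383.5,  28.8,  47.2,  48.6])]
[171.5  -1.2   2.4]
```

View pics/w3.png

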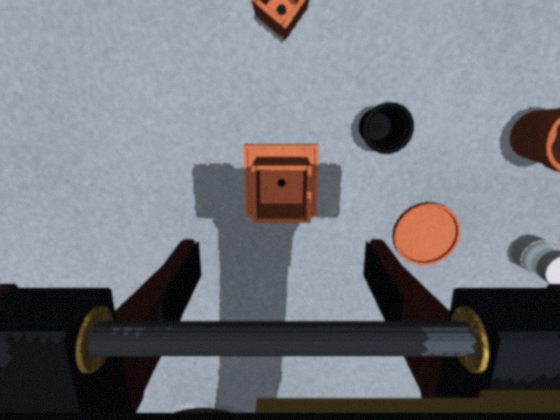

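The large square pot stands inside its saucer: rim u 249–312 within saucer u 245–319. I'll check the centring later from the top. Next is the small square pot.

Call:
{"api": "apply_moves", "payload": {
  "rows": [
    [1,[50,0,0],[0,0,8]],
    [1,[100,0,0],[0,0,16]],
    [1,[145,0,0],[0,0,24]],
    [1,[168,-1,0],[0,0,32]],
    [1,[172,-1,2],[0,0,38]],
    [1,[172,-1,2],[0,0,38]],
    [1,[172,-1,2],[0,0,38]]
  ]
}}

```text
time_s: 7.4
ee_pos: [0.5054, 0.3959, 0.2185]
eef_rot: [179.9, 0.1, 10.8]
wrist_force: [-0.0, -0.4, 0.2]
opening: 0.995
grasp_force: 0.0
```

```bash
python3 look.py w4 .054
```

```text
[0.5056 0.3957 0.2191] [1.7993e+02 8.0000e-02 1.0720e+01] t 7.45 op 1.0
[355. 286.] [array([403. , 298.9,  97.2,  55.8,  26.8])]
[520. 239.] [array([495.4, 135.2,  72.9,  69.7,  65.1])]
[278. 176.] [array([514.6, 400.6,  44.9,  39. ,  10.8])]
[551. 100.] [array([631.5, 163.8,  44.6,  20.3,  24.4])]
```

View pics/w4.png

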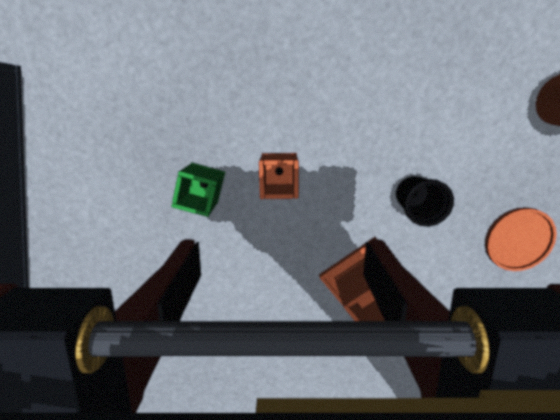

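The small square pot is at (278,176), with the green decoy left of it, edge at u≈222, about 56 mm from the pot axis. I'll go down with the fingers only partly open.

Call:
{"api": "apply_moves", "payload": {
  "rows": [
    [0.27,[7,-3,20],[0,0,0]],
    [0.27,[7,-3,60],[0,0,0]],
    [0.27,[7,-3,100],[0,0,0]],
    [0.27,[7,-3,145],[0,0,0]],
    [0.27,[7,-3,180],[0,0,0]],
    [0.27,[7,-3,196],[0,0,0]],
    [0.27,[7,-3,196],[0,0,0]],
    [-1,[7,-3,196],[0,0,0]],
    [-1,[7,-3,196],[0,0,0]],
    [-1,[7,-3,196],[0,0,0]],
    [-1,[7,-3,196],[0,0,0]],
    [-1,[7,-3,196],[0,0,0]]
  ]
}}

```text
time_s: 8.65
ee_pos: [0.5137, 0.4016, 0.0265]
eef_rot: [-179.9, -0.2, 10.6]
wrist_force: [-0.1, -0.2, 7.1]
opening: 0.45
grasp_force: 30.0
```

Run:
```python
from h import *
print(tool([473.5,-88.6,23]))
```

```text
[-129.3  474.5    2.4]
```

Call:
{"api": "apply_moves", "payload": {
  "rows": [
    [-1,[0,0,-30],[0,0,0]],
    [-1,[0,0,-75],[0,0,0]],
    [-1,[0,0,-105],[0,0,0]],
    [-1,[-13,46,-105],[0,0,-2]],
    [-1,[-26,95,-105],[0,0,-4]],
    [-1,[-39,143,-105],[0,0,-7]],
    [-1,[-52,191,-105],[0,0,-7]],
    [-1,[-65,239,-105],[0,0,-7]],
    [-1,[-78,287,-105],[0,0,-7]],
    [-1,[-91,335,-105],[0,0,-7]],
    [-1,[-104,383,-105],[0,0,-7]],
    [-1,[-117,430,-105],[0,0,-7]]
  ]
}}

```text
time_s: 9.85
ee_pos: [0.4761, -0.0456, 0.1302]
eef_rot: [179.9, -0.1, 17.6]
wrist_force: [0.2, -0.2, -0.9]
opening: 0.451
grasp_force: 30.0
```

Run:
```python
from h import *
print(arm.state()["ee_pos"],tool([473.5,-88.6,130]))
```

```text
[ 0.47609975 -0.04557348  0.13020629] [-15.5  40.2   0.2]
```

Call:
{"api": "apply_moves", "payload": {
  "rows": [
    [-1,[-14,36,0],[0,0,0]],
    [-1,[-14,38,0],[0,0,0]],
    [-1,[-14,38,0],[0,0,0]],
    [-1,[-14,38,0],[0,0,0]]
  ]
}}

```text
time_s: 10.25
ee_pos: [0.4747, -0.0826, 0.1296]
eef_rot: [-180.0, -0.1, 17.6]
wrist_force: [0.0, 0.4, -1.8]
opening: 0.455
grasp_force: 30.0
```

```bash
python3 look.py w5 .009
```

```text
[ 0.4747 -0.0822  0.1295] [-1.7999e+02 -5.0000e-02  1.7690e+01] t 10.3 op 0.453
[285. 243.] [array([429.1, -96.7, 158.7,  84.4,  18.2])]
[ 82. 126.] [array([482.7,  93.5,  78.7,  82.5,  17.7])]
[404.  45.] [array([ 621.1, -135.7,   55.9,   57.1,   31.5])]
```

View pics/w5.png

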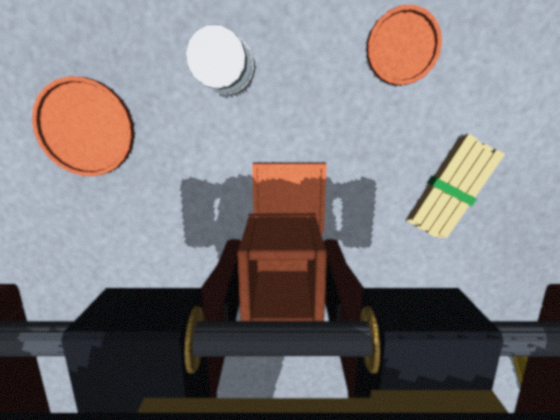

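Run:
```python
from h import *
w=arm.capture("wrist")
print(toolpts(w,[[239,254],[325,254]],.158),toolpts(w,[[253,163],[326,163]],.009),tool([473.5,-88.6,0]))
```

```text
[[ 16.1 -18.7 -28.6]
 [ 16.1  19.2 -28.6]] [[ 31.3 -24.4 120.4]
 [ 31.3  38.2 120.4]] [ -3.1   5.8 129.4]
```

Call:
{"api": "apply_moves", "payload": {
  "rows": [
    [-1,[1.5,6,40],[0,0,0]],
    [-1,[1.5,6,75],[0,0,0]],
    [-1,[1.5,6,90],[0,0,0]],
    [-1,[1.5,6,95],[0,0,0]],
    [-1,[1.5,6,97.5],[0,0,0]],
    [-1,[1.5,6,99],[0,0,0]],
    [-1,[1.5,6,100],[0,0,0]],
    [-1,[1.5,6,100.5],[0,0,0]],
    [-1,[1.5,6,100.5],[0,0,0]]
  ]
}}

```text
time_s: 11.25
ee_pos: [0.4784, -0.0889, 0.0304]
eef_rot: [179.9, -0.1, 17.6]
wrist_force: [-2.5, 1.5, 9.6]
opening: 0.457
grasp_force: 30.0
```

Call:
{"api": "apply_moves", "payload": {
  "rows": [
    [-0.05,[0,0,0],[0,0,0]],
    [0.2,[0,0,0],[0,0,0]],
    [0.3,[0,0,0],[0,0,0]],
    [0.3,[0,0,0],[0,0,0]],
    [0.3,[0,0,-15],[0,0,0]],
    [0.3,[0,0,-60],[0,0,0]],
    [1,[0,0,-105],[0,0,0]],
    [1,[0,0,-150],[0,0,0]],
    [1,[0,0,-190],[0,0,0]],
    [1,[0,0,-190],[0,0,0]]
  ]
}}

```text
time_s: 12.25
ee_pos: [0.4805, -0.0895, 0.224]
eef_rot: [179.7, -0.5, 17.5]
wrist_force: [1.1, -0.1, 0.1]
opening: 0.974
grasp_force: 0.0
```

```bash
python3 look.py w6 .009 .058
python3 - <<'E'
from h import *
c=arm.capture("top"); cv2.imwrite("pics/top1.png",c["img"][:,:,::-1])
print(tool([404.8,-278,223]))
E
```

```text
[ 0.4791 -0.0895  0.2212] [179.83  -0.27  17.53] t 12.3 op 0.987
[421. 281.] [array([ 407.1, -300.9,   75.4,   16. ,   64.1]), array([ 426.2, -270.3,   65.7,   13.9,   64.1])]
[279. 181.] [array([474.7, -89.2,  65.4,  62.8,  17.5]), array([485.1, -86.1,  56.9,  54.7,  17.5])]
[123. 126.] [array([482.3,  93.8,  79.1,  80.3,  11.7]), array([491.7,  73.2,  68.8,  69.9,  11.7])]
[363.  66.] [array([ 621. , -136.1,   55. ,   56.5,   42.9]), array([ 612.4, -126.9,   47.9,   49.1,   42.9])]
[-126.4  157.8   -3.8]
```

View pics/w6.png

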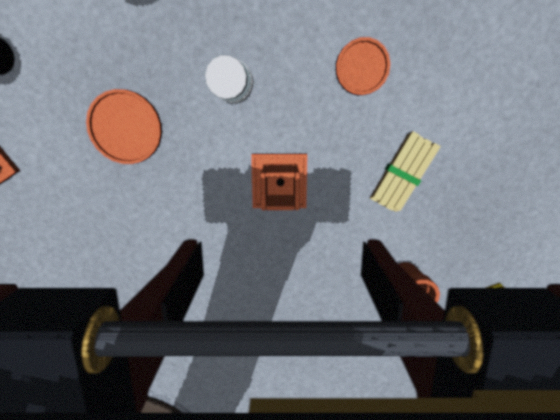

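Both the drain hole (280,182) and the small square pot sit on the saucer's middle (u 253–306, rows 154–209), so it is centred. Next is the small round pot.

Call:
{"api": "apply_moves", "payload": {
  "rows": [
    [0.4,[-30,37,0],[0,0,0]],
    [0.4,[-60,75,0],[0,0,0]],
    [0.4,[-90,112,0],[0,0,0]],
    [0.4,[-118,147,0],[0,0,0]],
    [0.4,[-128,158,0],[0,0,0]],
    [0.4,[-128,158,0],[0,0,0]],
    [0.4,[-128,158,0],[0,0,0]]
  ]
}}

```text
time_s: 13.05
ee_pos: [0.4029, -0.2773, 0.2173]
eef_rot: [-179.9, 0.1, 17.6]
wrist_force: [0.4, 0.1, 0.2]
opening: 0.7
grasp_force: 0.0
```

```bash
python3 look.py w7 .056
python3 - <<'E'
from h import *
w=cv2.imread("pics/w7.png"); cv2.imwrite("pics/w7c.png",cv2.resize(w[110:250,200:370],None,fx=4,fy=4))
E
```

```text
[ 0.4034 -0.2768  0.2176] [-1.7989e+02  4.0000e-02  1.7640e+01] t 13.1 op 0.7
[285. 182.] [array([ 408.1, -279.1,   40.9,   41.5,   62.7])]
[125.  55.] [array([ 474.4, -105.3,   54.6,   68.2,   17.6])]
```

View pics/w7c.png

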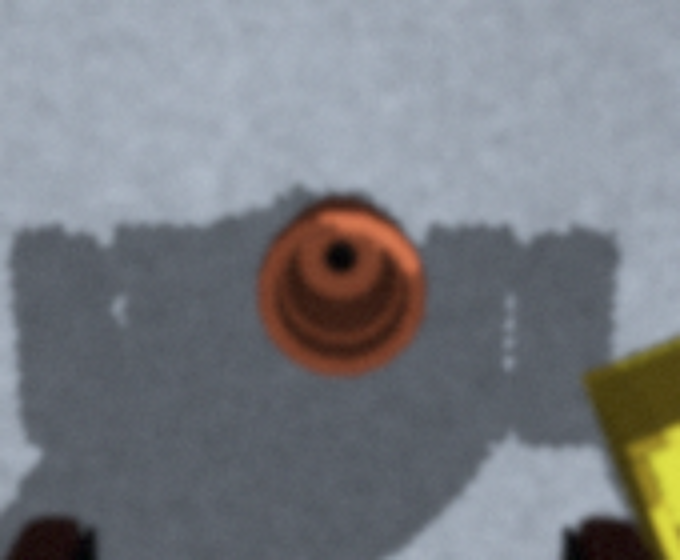

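Run:
```python
from h import *
w=arm.capture("wrist")
for uv,z in(((285.5,182.7),.056),((285.2,174.2),.006)): print(cast(w,uv,z),toolpts(w,uv,z))
print(tool([408.1,-279.1,0]))
```

```text
[[ 0.4086761  -0.27895069  0.056     ]] [[  4.2   4.  161.9]]
[[ 0.40720003 -0.27957415  0.006     ]] [[  2.6   4.2 211.9]]
[  3.6   4.  217.9]
```

Call:
{"api": "apply_moves", "payload": {
  "rows": [
    [0.4,[3.5,4,40],[0,0,0]],
    [0.4,[3.5,4,90],[0,0,0]],
    [0.4,[3.5,4,135],[0,0,0]],
    [0.4,[3.5,4,170],[0,0,0]],
    [0.4,[3.5,4,188],[0,0,0]],
    [0.4,[3.5,4,189],[0,0,0]],
    [0.4,[3.5,4,189],[0,0,0]],
    [-1,[3.5,4,189],[0,0,0]],
    [-1,[3.5,4,189],[0,0,0]],
    [-1,[3.5,4,189],[0,0,0]],
    [-1,[3.5,4,189],[0,0,0]],
    [-1,[3.5,4,189],[0,0,0]]
  ]
}}

```text
time_s: 14.35
ee_pos: [0.4083, -0.2813, 0.0306]
eef_rot: [179.9, -0.1, 17.6]
wrist_force: [-1.3, 2.6, 7.4]
opening: 0.479
grasp_force: 30.0
```

Run:
```python
from h import *
s=arm.state();print(s["ee_pos"],s["opening"]*88,tool([408,-279.2,0]),tool([620.6,-135.9,29]))
```

```text
[ 0.40832694 -0.28130451  0.03060041] 42.16081244124154 [ 0.3 -2.1 30.6] [246.2 -74.6   1.8]
```

Call:
{"api": "apply_moves", "payload": {
  "rows": [
    [-1,[0,0,-30],[0,0,0]],
    [-1,[0,0,-75],[0,0,0]],
    [-1,[0,0,-100],[0,0,0]],
    [-1,[40,-12,-100],[0,0,0]],
    [-1,[85,-26,-100],[0,0,0]],
    [-1,[130,-40,-100],[0,0,0]],
    [-1,[175,-54,-100],[0,0,0]],
    [-1,[215,-66,-100],[0,0,0]],
    [-1,[240,-73,-100],[0,0,0]],
    [-1,[246,-75,-100],[0,0,0]],
    [-1,[246,-75,-100],[0,0,0]],
    [-1,[246,-75,-100],[0,0,0]]
  ]
}}

```text
time_s: 15.55
ee_pos: [0.6183, -0.1371, 0.1295]
eef_rot: [180.0, 0.1, 17.5]
wrist_force: [-0.7, -0.3, -1.0]
opening: 0.473
grasp_force: 30.0
```

```bash
python3 look.py w8 .009
python3 - <<'E'
from h import *
print(tool([620.6,-135.9,0]))
E
```

```text
[ 0.6182 -0.1374  0.1296] [1.7996e+02 7.0000e-02 1.7430e+01] t 15.6 op 0.474
[ 19. 257.] [array([487.4,  73.8,  78.8,  44.9,   3.8])]
[282. 245.] [array([ 572.5, -150.6,  159.6,   87. ,   19.2])]
[12. 79.] [array([646.1,  94.3,  51.5,  25. ,   3.8])]
[  2.9  -0.8 129.6]
```

View pics/w8.png

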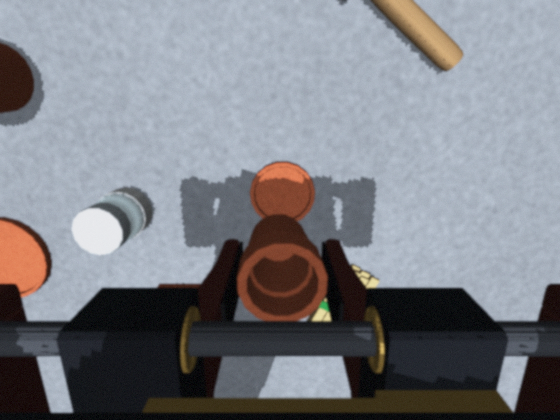

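Run:
```python
from h import *
w=arm.capture("wrist")
print(toolpts(w,[[282,242],[282,320],[237,281],[327,281]],.155),toolpts(w,[[282,162]],.009),toolpts(w,[[249,192],[315,192]],.009))
```

```text
[[ 20.5   0.1 -25.3]
 [-20.1   0.1 -25.2]
 [  0.9 -20.7 -25.2]
 [  0.9  21.  -25.2]] [[ 32.    0.3 120.7]] [[  5.4 -28.7 120.7]
 [  5.5  29.4 120.8]]
```

Call:
{"api": "apply_moves", "payload": {
  "rows": [
    [-1,[3,0,40],[0,0,0]],
    [-1,[3,0,72],[0,0,0]],
    [-1,[3,0,86],[0,0,0]],
    [-1,[3,0,91],[0,0,0]],
    [-1,[3,0,93.5],[0,0,0]],
    [-1,[3,0,95],[0,0,0]],
    [-1,[3,0,96],[0,0,0]],
    [-1,[3,0,96.5],[0,0,0]],
    [-1,[3,0,96.5],[0,0,0]]
  ]
}}

```text
time_s: 16.55
ee_pos: [0.6236, -0.1347, 0.0347]
eef_rot: [179.9, -0.1, 17.6]
wrist_force: [-1.4, -1.6, 4.8]
opening: 0.474
grasp_force: 30.0
```

Call:
{"api": "apply_moves", "payload": {
  "rows": [
    [0.0,[0,0,0],[0,0,0]],
    [0.25,[0,0,0],[0,0,0]],
    [0.35,[0,0,0],[0,0,0]],
    [0.35,[0,0,0],[0,0,0]],
    [0.35,[0,0,-15],[0,0,0]],
    [0.35,[0,0,-60],[0,0,0]],
    [1,[0,0,-105],[0,0,0]],
    [1,[0,0,-150],[0,0,0]],
    [1,[0,0,-188],[0,0,0]],
    [1,[0,0,-188],[0,0,0]]
  ]
}}

```text
time_s: 17.55
ee_pos: [0.6255, -0.1349, 0.2288]
eef_rot: [179.7, -0.6, 17.5]
wrist_force: [1.4, -0.8, -0.4]
opening: 0.983
grasp_force: 0.0
```

```bash
python3 look.py w9 .009 .06
```

```text
[ 0.6241 -0.1348  0.2256] [179.81  -0.34  17.55] t 17.6 op 0.992
[214. 282.] [array([467.1, -90.7,  84.8,  66.5,  17.4]), array([498. , -93.4,  73.5,  57.7,  17.4])]
[ 68. 230.] [array([484. ,  93.2,  79.5,  82. ,  17.4]), array([512.6,  66. ,  68.9,  71.1,  17.4])]
[280. 182.] [array([ 618.7, -137.4,   61.5,   54.5,   17.5]), array([ 629.5, -133.9,   53.3,   47.2,   17.5])]
[46. 89.] [array([635.7, 144. ,  88.6,  78.1,  83.5]), array([644.2, 110.1,  76.8,  67.7,  83.5])]
```

Call:
{"api": "apply_moves", "payload": {
  "rows": [
    [1,[18,-45,0],[0,0,0]],
    [1,[36,-91,0],[0,0,0]],
    [1,[54,-137,0],[0,0,0]],
    [1,[73,-183,0],[0,0,0]],
    [1,[88,-220,0],[0,0,0]],
    [1,[93,-231,0],[0,0,0]],
    [1,[93,-231,0],[0,0,0]],
    [1,[93,-231,0],[0,0,0]]
  ]
}}

```text
time_s: 18.4
ee_pos: [0.6413, 0.1116, 0.2205]
eef_rot: [179.9, 0.1, 17.5]
wrist_force: [-0.4, -0.6, -0.1]
opening: 1.001
grasp_force: 0.0
```

```bash
python3 look.py w10 .066
python3 - <<'E'
from h import *
a=cv2.imread("pics/w10.png")[110:250,200:370];b=cv2.imread("pics/w9.png")[110:250,200:370]
cv2.imwrite("pics/w10c.png",cv2.resize(np.vstack([a,b]),None,fx=3,fy=2.1) if 0 else cv2.resize(np.hstack([a,b]),(800,330)))
E
```

```text
[0.6415 0.1109 0.2206] [1.7992e+02 7.0000e-02 1.7400e+01] t 18.45 op 1.001
[395. 367.] [array([477.7, -80.1,  28.6,  43.6,  17.4])]
[257. 295.] [array([520.2, 101.3,  66.6,  67.5,  17.4])]
[478. 258.] [array([ 630.1, -107.7,   81. ,   46.1,   64.1])]
[282. 183.] [array([646.2, 112.6,  65.6,  66.5,  80. ])]
```

View pics/w10c.png

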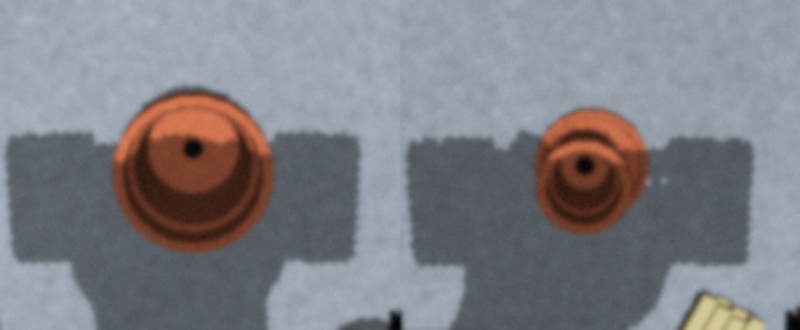

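Run:
```python
from h import *
w=arm.capture("wrist")
for uv,z in(((282.2,183.1),.066),((282,172.9),.006)): print(cast(w,uv,z),toolpts(w,uv,z))
# small round check in top view: enlarge
c=arm.capture("top"); im=c["img"][:,:,::-1]
P=lambda p: cv2.projectPoints(np.array([p],float),np.array(c["rvec"],float),np.array(c["tvec"],float),np.array([[c["fx"],0,c["cx"]],[0,c["fy"],c["cy"]],[0,0,1]]),None)[0].ravel()
print("top px saucer",P([.6206,-.1359,.009]), "hole on axis z6mm", P([.6206,-.1359,.010]))
```

```text
[[0.64705907 0.11169407 0.066     ]] [[  5.6   0.4 154.8]]
[[0.64520782 0.11113618 0.006     ]] [[  3.7   0.3 214.8]]
top px saucer [321.62715099 174.43747596] hole on axis z6mm [321.66258672 174.34982561]
```

Call:
{"api": "apply_moves", "payload": {
  "rows": [
    [1,[4.7,0.4,40],[0,0,0]],
    [1,[4.7,0.4,90],[0,0,0]],
    [1,[4.7,0.4,135],[0,0,0]],
    [1,[4.7,0.4,165],[0,0,0]],
    [1,[4.7,0.4,180],[0,0,0]],
    [1,[4.7,0.4,182],[0,0,0]],
    [1,[4.7,0.4,182],[0,0,0]],
    [-1,[4.7,0.4,182],[0,0,0]],
    [-1,[4.7,0.4,182],[0,0,0]],
    [-1,[4.7,0.4,182],[0,0,0]],
    [-1,[4.7,0.4,182],[0,0,0]],
    [-1,[4.7,0.4,182],[0,0,0]]
  ]
}}

```text
time_s: 19.75
ee_pos: [0.6471, 0.1147, 0.0405]
eef_rot: [180.0, -0.1, 17.5]
wrist_force: [-0.1, -0.9, 5.7]
opening: 0.757
grasp_force: 30.0
```

Run:
```python
from h import *
s=arm.state();print(s["ee_pos"],s["opening"]*88,tool([646,111.5,0]),tool([482,95,39]))
```

```text
[0.64713659 0.11465072 0.04050966] 66.63283272549523 [-2.1  2.6 40.5] [-163.4  -31.     1.1]
```

Call:
{"api": "apply_moves", "payload": {
  "rows": [
    [-1,[0,0,-30],[0,0,0]],
    [-1,[0,0,-75],[0,0,0]],
    [-1,[0,0,-100],[0,0,0]],
    [-1,[-35,-7,-100],[0,0,0]],
    [-1,[-80,-15,-100],[0,0,0]],
    [-1,[-125,-24,-100],[0,0,0]],
    [-1,[-155,-30,-100],[0,0,0]],
    [-1,[-163,-31,-100],[0,0,0]],
    [-1,[-163,-31,-100],[0,0,0]],
    [-1,[-163,-31,-100],[0,0,0]]
  ]
}}

```text
time_s: 20.75
ee_pos: [0.4827, 0.0953, 0.1395]
eef_rot: [180.0, -0.1, 17.5]
wrist_force: [0.3, 0.1, -1.3]
opening: 0.755
grasp_force: 30.0
```

```bash
python3 look.py w11 .009
python3 - <<'E'
from h import *
print(tool([482,95,0]))
E
```

```text
[0.4828 0.0953 0.1394] [-1.7999e+02 -8.0000e-02  1.7530e+01] t 20.8 op 0.751
[469. 259.] [array([ 477.5, -101.2,   71.1,   93.4,   17.2])]
[ 67. 241.] [array([373.7, 279.8,  85.6, 140.6,  49.5])]
[282. 250.] [array([437.9,  80.6, 173.3, 144. ,  17.5])]
[-1.100e+00  1.000e-01  1.394e+02]
```

View pics/w11.png

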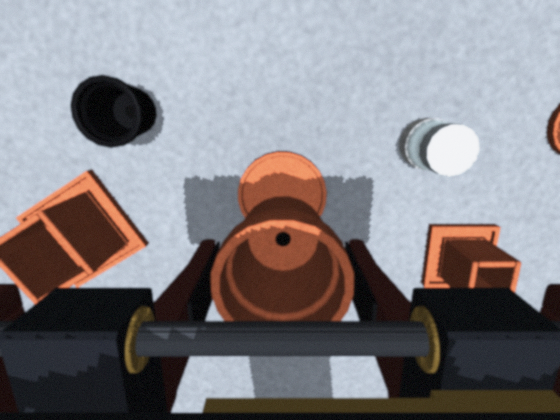

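Run:
```python
from h import *
w=arm.capture("wrist")
print("pot",toolpts(w,[[283,239]],.106),toolpts(w,[[282,219.5]],.166)-[34,0,0],"saucer",toolpts(w,[[282.5,151.5]],.009)-[41,0,0],toolpts(w,[[238,190],[327,190]],.009))
```

```text
pot [[-2.4  1.  33.2]] [[ -2.3   0.2 -26.8]] saucer [[ -1.    0.9 130.2]] [[  5.1 -39.5 130.2]
 [  5.1  41.4 130.2]]
```

Call:
{"api": "apply_moves", "payload": {
  "rows": [
    [-1,[1.3,0.5,40],[0,0,0]],
    [-1,[1.3,0.5,72],[0,0,0]],
    [-1,[1.3,0.5,86],[0,0,0]],
    [-1,[1.3,0.5,91],[0,0,0]],
    [-1,[1.3,0.5,93.5],[0,0,0]],
    [-1,[1.3,0.5,95],[0,0,0]],
    [-1,[1.3,0.5,96],[0,0,0]],
    [-1,[1.3,0.5,96.5],[0,0,0]],
    [-1,[1.3,0.5,96.5],[0,0,0]]
  ]
}}

```text
time_s: 21.75
ee_pos: [0.4839, 0.0954, 0.0444]
eef_rot: [180.0, -0.2, 17.5]
wrist_force: [-2.1, -0.2, 8.2]
opening: 0.755
grasp_force: 30.0
```

Call:
{"api": "apply_moves", "payload": {
  "rows": [
    [0.6,[0,0,0],[0,0,0]],
    [0.9,[0,0,0],[0,0,0]],
    [0.9,[0,0,0],[0,0,0]],
    [0.9,[0,0,-15],[0,0,0]],
    [0.9,[0,0,-60],[0,0,0]],
    [1,[0,0,-105],[0,0,0]],
    [1,[0,0,-150],[0,0,0]],
    [1,[0,0,-188],[0,0,0]],
    [1,[0,0,-188],[0,0,0]],
    [1,[0,0,-188],[0,0,0]]
  ]
}}

```text
time_s: 22.75
ee_pos: [0.4831, 0.095, 0.2313]
eef_rot: [180.0, -0.1, 17.5]
wrist_force: [0.7, 0.2, -0.7]
opening: 1.001
grasp_force: 0.0
```

```bash
python3 look.py w12 .009
python3 - <<'E'
from h import *
print(tool([615,-137.5,225]))
E
```

```text
[0.4823 0.0948 0.2301] [1.7999e+02 3.0000e-02 1.7540e+01] t 22.8 op 0.999
[426. 227.] [array([473.3, -97.4,  73.9,  81.6,  17.6])]
[117. 208.] [array([380.7, 274.1,  84.4, 118.7,  48.6])]
[282. 180.] [array([475.5,  92.5,  93.3,  79.2,  17.5])]
[525. 121.] [array([ 626.1, -146.2,   55.3,   83.2,   23.1])]
[ 56.5 261.4   5.1]
```

Call:
{"api": "apply_moves", "payload": {
  "rows": [
    [1,[10,47,0],[0,0,0]],
    [1,[20,94,0],[0,0,0]],
    [1,[30,141,0],[0,0,0]],
    [1,[40,188,0],[0,0,0]],
    [1,[50,232,0],[0,0,0]],
    [1,[56,261,0],[0,0,0]],
    [1,[56,261,0],[0,0,0]],
    [1,[56,261,0],[0,0,0]]
  ]
}}

```text
time_s: 23.6
ee_pos: [0.6139, -0.1369, 0.2281]
eef_rot: [-179.9, 0.2, 17.5]
wrist_force: [-0.0, 0.8, 0.1]
opening: 1.002
grasp_force: 0.0
```

```bash
python3 look.py w13 .009
python3 - <<'E'
from h import *
w=cv2.imread("pics/w13.png"); a=cv2.resize(w[140:230,240:330],None,fx=4,fy=4)
b=cv2.resize(cv2.imread("pics/w12.png")[125:235,227:337],(400,400)); cv2.imwrite("pics/w13c.png",np.hstack([cv2.copyMakeBorder(a,0,40,0,0,0),b]))
E
```

```text
[ 0.6139 -0.1357  0.2288] [-1.7987e+02  1.4000e-01  1.7590e+01] t 23.65 op 0.998
[215. 270.] [array([467.2, -90.2,  84. ,  66.9,  17.5])]
[ 52. 227.] [array([464.3, 112.7,  79.3, 137.2,  45.1])]
[283. 169.] [array([ 619.7, -136.9,   60.1,   54.8,   17.6])]
```

View pics/w13c.png

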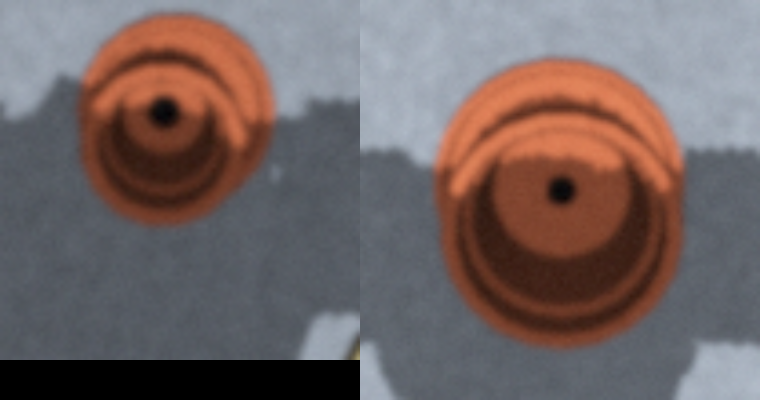

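Run:
```python
from h import *
w=arm.capture("wrist")
f=lambda a,b:(240+a/4,140+b/4)
print("S lip L R T",toolpts(w,[f(79,108),f(275,108),f(177,12)],.009)[:,:2],"hole",toolpts(w,f(163,112),.010)[:,:2],"rim LRTB",toolpts(w,[f(83,140),f(246,140),f(163,63),f(163,226)],.060)[:,:2])
z=-.0013; g=lambda a,b:(227+(a-360)/3.636,125+b/3.636)
print("L lip",toolpts(w,[g(437,175),g(685,175),g(561,57)],.009+z)[:,:2],"hole",toolpts(w,g(561,190),.010+z)[:,:2],"rim",toolpts(w,[g(443,230),g(683,230),g(561,111),g(561,348)],.070+z)[:,:2])
```

```text
S lip L R T [[  9.3 -25. ]
 [  9.3  32. ]
 [ 36.9   3.4]] hole [[ 8.3 -0.6]] rim LRTB [[ 10.4 -20.7]
 [ 10.4  20.6]
 [ 30.   -0.4]
 [-12.2  -0.5]]
L lip [[  1.8 -38.8]
 [  1.8  41.2]
 [ 39.4   1.2]] hole [[-2.9  1.2]] rim [[ -1.3 -31.4]
 [ -1.2  34.6]
 [ 31.5   1.1]
 [-35.7   1.1]]
```

Large round is centred to about 1 mm. The small round pot sits 4 mm off along tool y, so I'll regrasp and shift it.

Call:
{"api": "apply_moves", "payload": {
  "rows": [
    [0.4,[8.2,-0.5,40],[0,0,0]],
    [0.4,[8.2,-0.5,90],[0,0,0]],
    [0.4,[8.2,-0.5,135],[0,0,0]],
    [0.4,[8.2,-0.5,175],[0,0,0]],
    [0.4,[8.2,-0.5,193],[0,0,0]],
    [0.4,[8.2,-0.5,194],[0,0,0]],
    [0.4,[8.2,-0.5,194],[0,0,0]],
    [-1,[8.2,-0.5,194],[0,0,0]],
    [-1,[8.2,-0.5,194],[0,0,0]],
    [-1,[8.2,-0.5,194],[0,0,0]],
    [-1,[8.2,-0.5,194],[0,0,0]]
  ]
}}

```text
time_s: 24.8
ee_pos: [0.6234, -0.1338, 0.038]
eef_rot: [180.0, -0.1, 17.6]
wrist_force: [-0.9, 1.0, 5.7]
opening: 0.476
grasp_force: 30.0
```

Run:
```python
from h import *
print(arm.state()["ee_pos"],tool([622.3,-136.5,0]))
```

```text
[ 0.6234204  -0.13383008  0.0380461 ] [-2.   2.2 38. ]
```

Call:
{"api": "apply_moves", "payload": {
  "rows": [
    [-1,[0,0,-3],[0,0,0]],
    [-1,[0,0,-4],[0,0,0]],
    [-1,[-0.5,2,-4],[0,0,0]],
    [-1,[-0.5,3.8,-4],[0,0,0]],
    [-1,[-0.5,3.8,-4],[0,0,0]],
    [-1,[-0.5,3.8,-2],[0,0,0]],
    [-1,[-0.5,3.8,-1],[0,0,0]],
    [-1,[-0.5,3.8,0],[0,0,0]],
    [-1,[-0.5,3.8,0.3],[0,0,0]]
  ]
}}

```text
time_s: 25.7
ee_pos: [0.6241, -0.1375, 0.038]
eef_rot: [180.0, -0.1, 17.6]
wrist_force: [-3.1, -0.0, 14.1]
opening: 0.478
grasp_force: 30.0
```

Call:
{"api": "apply_moves", "payload": {
  "rows": [
    [-0.02,[0,0,0],[0,0,0]],
    [0.15,[0,0,0],[0,0,0]],
    [0.35,[0,0,0],[0,0,0]],
    [0.35,[0,0,0],[0,0,0]],
    [0.35,[0,0,-15],[0,0,0]],
    [0.35,[0,0,-60],[0,0,0]],
    [1,[0,0,-105],[0,0,0]],
    [1,[0,0,-150],[0,0,0]],
    [1,[0,0,-190],[0,0,0]],
    [1,[0,0,-190],[0,0,0]],
    [1,[0,0,-190],[0,0,0]]
  ]
}}

```text
time_s: 26.8
ee_pos: [0.6236, -0.1379, 0.2283]
eef_rot: [179.9, -0.1, 17.5]
wrist_force: [0.0, 0.3, -0.2]
opening: 0.998
grasp_force: 0.0
```

```bash
python3 look.py w14 .009
python3 - <<'E'
from h import *
w=cv2.imread("pics/w14.png"); a=cv2.resize(w[140:240,230:330],None,fx=4,fy=4)
t=arm.capture("top")["img"][:,:,::-1][130:290,60:460]
cv2.imwrite("pics/w14c.png",np.vstack([cv2.copyMakeBorder(a[40:320],0,0,0,400,0),cv2.resize(t,(800,320))]))
E
```

```text
[ 0.6228 -0.1378  0.2266] [179.99   0.    17.54] t 26.85 op 0.996
[213. 279.] [array([467. , -91.2,  86.9,  64.6,  15.3])]
[ 49. 236.] [array([463.4, 112.2,  79.2, 138.3,  46.4])]
[280. 179.] [array([ 618.5, -136.4,   55.3,   62.8,   88.4])]
```

View pics/w14c.png

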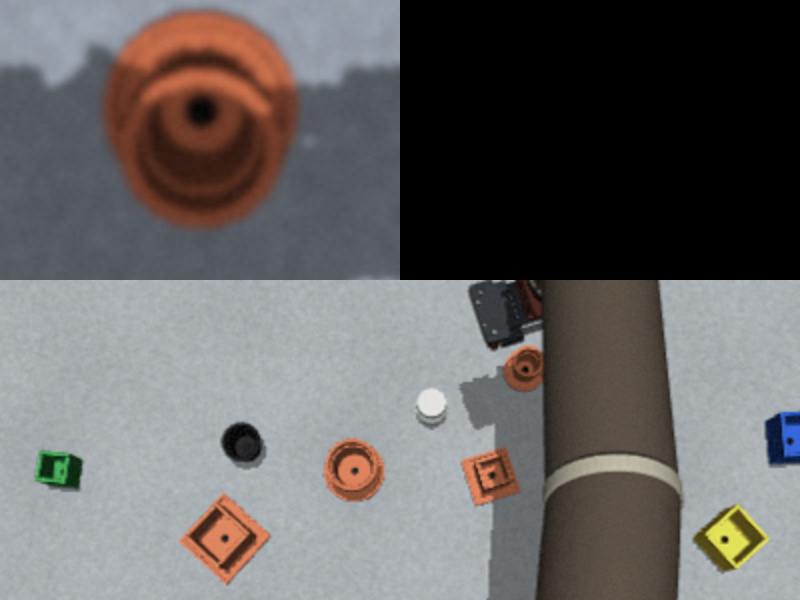

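All four are centred: the small round hole (201,110) is within its lip (103–299), and the other holes are mid-saucer. The black pot and jar are unmoved.

```bash
python3 -c "
from workcell import arm
print(arm.finish_job())"
```

```text
the job is handed in; nothing more can be done
None
```

All four clay pots stand upright in their matching saucers, centred to about 1–2 mm by the last camera views; the black pot and seed jar look unmoved, and the job was handed in at about 27 s.

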